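# Put the spanner away and snap its case shut

### The job

Pick up the spanner that lies nearest to you, lay it flat in the open black case, swing the blue lid over it and press its far edge down by the black pad, in under the wooden ledge, until it clicks shut. Leave the tape measure on the ledge and the pencil and hex key on the table where they are.

Things in the scene. Friction and masses are not known exactly. Their poses are not given: they have to be found in the camera images.
- spanner_mid (a point): Centre, half-way up (4 mm above the underside), of a steel double open-end spanner, 158 x 39 x 8 mm, 0.13 kg, lying flat on the table to the robot's left. Its x axis runs along the spanner, z up. Grasp the shank near this point: 13 mm wide, 6 mm thick (1 to 7 mm above the underside), straight for 45 mm each way.
- case: Black open-topped case, fixed. Origin: centre of its underside, on the table; x points away from the robot along its length, y left, z up. Outside 184 (x) by 132 mm, rim 45 mm above the table; inside 176 by 126 mm, so the spanner fits only lengthways or nearly so. Behind it (x +119 to +127 mm) an upright carries a wooden ledge; a spring catch with a steel roller is at x +99 mm, 39 mm up.
- case_floor (a point): Centre of the case's inner floor (top face of the floor), 4 mm above the table. Same axes as the case.
- ledge_edge (a point): Middle of the lower front edge of the wooden ledge, 166 mm above the table, 60 mm beyond the case's centre. Same axes as the case. The ledge spans 92 mm in x from here, 142 mm in y, and is 10 mm thick. It overhangs the far end of the shut lid, so that end is reached only with the tool leaning back towards the robot, about 35 to 50 degrees from vertical.
- lid (a joint): Angle of the blue lid, rad: 0 = shut and clicked, 1.57 = upright, 2.0 = fully open, leaning towards the robot; it starts about upright. A stiff hinge (0.17 N m of friction) keeps it where it is left. Coming down it meets the spring catch at about 0.08; from there the far edge takes about 8 to 10 N for some 8 mm more (to about 0.03), then snaps down to 0.
- lid_hinge (a point): Middle of the lid's hinge line, on the case's near rim, 95 mm from the case's centre towards the robot, 45 mm above the table. It turns with the lid: x runs along the lid from hinge to free edge, y along the hinge, z out of the outer face (up when shut). The lid is a plate 5 mm thick (outer face at z = +5 mm), 132 mm wide, free edge at x = 191 mm.
- press_pad: Black ribbed rubber press pad let into the lid's outer face at its far edge, 30 mm along the lid (160 to 190 mm from the hinge) by 70 mm wide, standing 3 mm proud and yielding up to 2 mm. Its origin lies 4 mm below the middle of its top. Press the lid shut here.
- lid_press (a point): Centre of the top of the black ribbed rubber press pad (30 by 70 mm) on the lid's outer face near its free edge: 175 mm from the hinge, 8 mm above the lid's underside. Same axes as lid_hinge. With the lid shut it is 53 mm above the table, 80 mm beyond the case's centre and 20 mm in beneath the ledge.
- tape_measure: Yellow and black tape measure, 40 by 80 by 68 mm, standing loose on the ledge; origin under its centre. Leave it alone.
- pencil: Red carpenter's pencil, 173 by 15 by 8 mm, lying loose on the table; origin under its centre. Leave it alone.
- hex_key: Black L-shaped hex key, 114 by 40 by 8 mm, lying loose on the table; origin under its centre. Leave it alone.
Not all that is in view belongs to the job. What is shaped like the part that bears spanner_mid but purple is not meant.

How it is judged:
On the way, in this order (a step that is already met when the one before it is completed fails the run):
1. the spanner lies flat in the case and is let go, the lid still open (x of spanner_mid in the frame of case between -0.03 and 0.03 m and y of spanner_mid in the frame of case between -0.06 and 0.06 m and z of spanner_mid in the frame of case between 0.003 and 0.018 m and angle between spanner_mid's own z axis and vertical below 0.12 rad and linear speed of spanner below 0.03 m/s and contact force between the fingers and spanner below 0.3 N and value of joint lid above 0.5 rad), for 0.2 s.
2. the fingers press the lid down against its catch by the black pad at the far edge (contact force between the fingers and press_pad above 4 N and value of joint lid below 0.085 rad), for 0.04 s.
At the end, for the whole second after the job is handed in: The lid is clicked shut (within 0.018 rad, about 3 mm at its far edge) and the spanner lies flat at rest on the floor inside the case; the tape measure, pencil and hex key are where they were, within 25 mm (value of joint lid below 0.018 rad and x of spanner_mid in the frame of case between -0.03 and 0.03 m and y of spanner_mid in the frame of case between -0.06 and 0.06 m and z of spanner_mid in the frame of case between 0.003 and 0.018 m and angle between spanner_mid's own z axis and vertical below 0.12 rad and linear speed of spanner below 0.03 m/s and contact force between the fingers and spanner below 0.3 N); the robot touches nothing.
It fails at once if the tape measure is pushed more than 25 mm from its place (distance of tape_measure from where it was at the start of the episode above 0.025 m).
It fails at once if the pencil is pushed more than 25 mm from its place (distance of pencil from where it was at the start of the episode above 0.025 m).
It fails at once if the hex key is pushed more than 25 mm from its place (distance of hex_key from where it was at the start of the episode above 0.025 m).
It also fails if it takes over 58 s, if anything falls off the work surface, if the arm or the gripper's body presses on something with over 40 N, if the wrist force passes 120 N, or if a joint passes its speed limit or range.

### The arm

A 6-joint arm with a two-finger parallel gripper is mounted at the origin on a cart in front of the work surface, level with it; the furniture and walls round the work are solid. World frame = base frame: x ahead of the robot, y to its left, z up, the work surface at z = 0. Lengths are in m, angles in rad, forces in N, time in s.
With the tool pointing down it reaches from about 0.4 to 0.825 m from the base axis. Payload 7 kg.
Tool frame: the origin (TCP) lies between the finger pads; the fingertips stand 8 mm ahead of it and the grasp point (between the pads) lies 11 mm behind it (arm.finger_overhang is the distance from the TCP to the fingertips, in m); z points along the fingers, y is the line along which they close (so a half turn about z gives the same grasp; the last joint's range is limited). The gripper opens to 88 mm and grips with 3 to 60 N. Pads are 19 mm wide; open, the fingers measure 130 mm over their backs; the gripper's body (78 mm by 193 mm) begins 47 mm behind the grasp point.
Start: joints at [1.59, 0.359, 0.012, 0, -1.224, -0.288], TCP at [0.179, 0.651, 0.235] pointing down, gripper open.
Joint ranges: [-3.07, 3.07], [-1.43, 2.12], [-1.02, 1.25], [-3.03, 1.67], [-3.05, -0], [-3.03, 3.03]. Speed limits (rad/s): [2.39, 2.39, 3.01, 3.14, 3.14, 3.14].

### API

Orientations are given as [roll, pitch, yaw] about the fixed x, y, z axes, in that order (R = Rz(yaw) Ry(pitch) Rx(roll)).
In Python, from station import arm gives the robot as it stands.
- The arm moves only by the tool move_arm, never from a script. Its argument "rows" is text: rows parted by semicolons, each of 7 numbers parted by spaces: the turn, a rotation vector about the tool's x, y, z in degrees, then the shift along the tool's x, y, z in m, then the finger opening in m, from 0 to 0.0876. A call has 1 to 8 rows; each row shifts and turns the commanded pose from where the row before left it, along the tool's axes as they then stand; what a row does not reach is not made up. A row lasts 1/8 s, in which the tool goes at most 62.5 mm and 10.7 degrees, less where a joint would pass 70% of its speed; a pose out of reach is approached as far as the arm can. A call is refused whole if a number of a shift passes 0.0625 or a number of a turn 10.7, either way. A call with a gripper value outside its range is refused whole. The fingers move at their own pace and stop on an object; "squeeze" is the grip in N (left out, the last holds). Time passes only in rows, so rows that do not move let the fingers close. It gives the time, the measured TCP pose, the force, the opening and the grip force at its end, in the units of the state.
- arm.get_state(): the state, without advancing time (a new reading comes with each control period).
- arm.grab_frame(name): name is "scene" or "top" or "wrist"; returns (picture, depth): 384x512x3 uint8, blue, green, red; 384x512 float32, m along the optical axis (not along the pixel's ray), 0 where there is no reading.
- arm.camera_model(name): a dict with "mtx" (3x3 intrinsics, pixels), "camera_from_world" (4x4, takes a point from world to camera coordinates); the wrist camera has in their place "mount" (4x4, takes a point from camera to tool coordinates, whose origin is the TCP and whose axes are the flange's). Camera axes: x right, y down, z forward; pixel columns grow to the right and rows downward; lengths in m; the calibration is good to about 2 mm. A picture is of the moment at which its call begins: read the wrist's pose just before it. camera_model takes no time and is no camera call.
- arm.job_done(): hands the job in; it is judged then, once.
The state is a dict: "t": time; "q": joint angles; "qd": joint speeds; "joint_efforts": joint torques, N m; "eef_pos": TCP position; "ee_rot": TCP orientation; "force": force on the tool from outside, world axes, zero at the start; "moment": the same for the moment, N m; "width": finger opening in m; "gripper_force": force on a finger pad.
Only numpy, scipy, OpenCV 4.12 (cv2) and the standard library are available. Lean on these libraries where they do the work, as an engineer would, in place of code of your own. Each camera call takes 0.05 s, during which the arm holds its last target. There are 200 camera calls.

## Working session

There is one attempt and no reset: what is moved stays moved. The work goes in short steps, Python scripts to look and compute and a tool call to move; the robot and the scene stay as the last step left them, time stands still between calls to the robot, and variables do not carry over. Pictures are saved under pics/ and viewed, at most 10 in all, crops included, and the job is handed in when it is done.

Besides the shell and the picture viewer there is one more tool, called after "Request:" as name(argument=value, ...), one argument or row to a line, values as JSON. move_arm: Moves the arm, as the interface text tells. Its arguments: {"type":"object","properties":{"rows":{"type":"string"},"squeeze":{"type":"number"}},"required":["rows"]}

```bash
mkdir -p pics; ls
python3 - <<'E'
from station import arm
import cv2,numpy as np
s=arm.get_state();print(s)
for n in("scene","top"):
    p,d=arm.grab_frame(n);cv2.imwrite(f"pics/{n}0.png",p);np.save(f"pics/{n}0.npy",d)
    m=arm.camera_model(n);print(n,np.round(m["mtx"],1).tolist(),np.round(m["camera_from_world"],3).tolist())
print(arm.camera_model("wrist"))
a=cv2.imread("pics/scene0.png");b=cv2.imread("pics/top0.png")
E
```

```text
pics
{'t': 0.0, 'q': array([ 1.59012361e+00,  3.59406061e-01,  1.10474994e-02, -3.86226967e-04,
       -1.22410616e+00, -2.88082243e-01]), 'qd': array([-0.00092817, -0.00063272,  0.00062699, -0.00059063, -0.00016516,
        0.00090372]), 'joint_efforts': array([-1.44678230e-03, -5.82709587e+01,  2.93058479e+01,  6.99771255e+00,
        6.98751857e-03, -1.54856684e-04]), 'eef_pos': array([0.17913151, 0.65028798, 0.23359884]), 'ee_rot': array([ 3.13988985e+00, -1.25953335e-04, -2.68886390e-01]), 'force': array([ 0.74037485,  0.49605354, -0.08331345]), 'moment': array([0.03713645, 0.01192848, 0.04023721]), 'gripper_force': 0.0, 'width': 0.08783695549248824}
scene [[346.7, 0.0, 252.6], [0.0, 346.7, 192.5], [0.0, 0.0, 1.0]] [[-0.848, -0.53, 0.003, 0.591], [-0.213, 0.335, -0.918, 0.19], [0.485, -0.779, -0.397, 0.848], [0.0, 0.0, 0.0, 1.0]]
top [[359.5, 0.0, 257.8], [0.0, 359.5, 192.9], [0.0, 0.0, 1.0]] [[-0.013, -1.0, 0.007, 0.213], [-0.992, 0.013, -0.125, 0.592], [0.125, -0.008, -0.992, 0.947], [0.0, 0.0, 0.0, 1.0]]
{'mtx': array([[296.18131631,   0.        , 252.00227753],
       [  0.        , 296.18131631, 189.98011495],
       [  0.        ,   0.        ,   1.        ]]), 'mount': array([[ 5.34987654e-04, -9.60989328e-01, -2.76584933e-01,
         7.49533669e-02],
       [ 9.99999516e-01,  7.42514138e-04, -6.45591088e-04,
         4.47531645e-04],
       [ 8.25774369e-04, -2.76584454e-01,  9.60989260e-01,
        -1.49680410e-01],
       [ 0.00000000e+00,  0.00000000e+00,  0.00000000e+00,
         1.00000000e+00]])}
```

View pics/scene0.png

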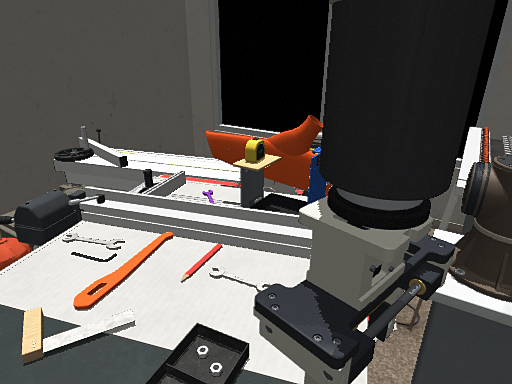

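View pics/top0.png

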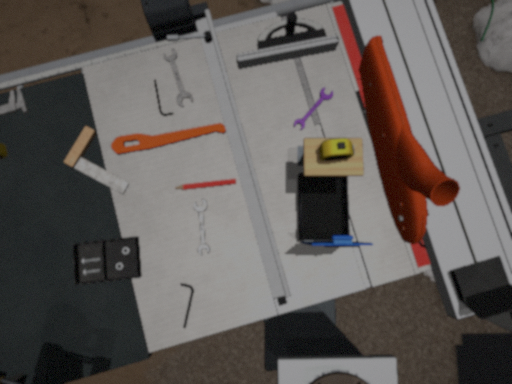

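The scene view shows the fence between the spanner and the case. In the top view, three things could be the spanner:
- Grey spanner at (202,227), nearest the robot.
- Grey spanner at (178,78), farther away.
- Purple spanner at (313,109), the decoy.

I choose (202,227). The case is at (323,210), the upright lid at (338,241), the ledge and tape at (335,155), the pencil at (207,184), and hex keys at (187,305) and (160,98).

```bash
cat > h.py <<'E'
import numpy as np,cv2
from station import arm
from scipy.spatial.transform import Rotation as R
def world(n,d,pose=None):
    m=arm.camera_model(n);K=m["mtx"];h,w=d.shape
    u,v=np.meshgrid(np.arange(w),np.arange(h))
    P=np.stack([(u-K[0,2])/K[0,0]*d,(v-K[1,2])/K[1,1]*d,d,np.ones_like(d)],-1)
    if n=="wrist":
        T=np.eye(4);T[:3,:3]=R.from_euler("xyz",pose["ee_rot"]).as_matrix();T[:3,3]=pose["eef_pos"];T=T@m["mount"]
    else: T=np.linalg.inv(m["camera_from_world"])
    W=(P@T.T)[...,:3];W[d==0]=np.nan;return W
E
python3 - <<'E'
from h import *
a=cv2.imread("pics/top0.png");d=np.load("pics/top0.npy")
W=world("top",d);np.save("pics/topW.npy",W)
z=W[...,2]
print("table",[np.round(W[v,u],3).tolist() for u,v in((160,180),(202,270),(270,180),(140,250))])
print("fence",[np.round(W[v,u],3).tolist() for u,v in((220,80),(245,170),(250,170),(255,170),(270,250),(262,250),(282,300))])
print("ledge",[np.round(W[v,u],3).tolist() for u,v in((310,150),(355,170),(320,172),(308,172))])
print("case",[np.round(W[v,u],3).tolist() for u,v in((323,190),(323,210),(323,230),(301,210),(346,210))])
print("lid",[np.round(W[v,u],3).tolist() for u,v in((320,242),(340,240),(360,244),(338,237),(305,241))])
print("spanners",[np.round(W[v,u],3).tolist() for u,v in((202,225),(178,78))])
c1=cv2.resize(a[185:270,160:245],(400,400),interpolation=cv2.INTER_CUBIC)
c2=cv2.resize(a[130:255,280:405],(400,400),interpolation=cv2.INTER_CUBIC)
cv2.imwrite("pics/crop1.png",np.hstack([c1,c2]))
E
```

```text
table [[0.64, 0.483, 0.0], [0.387, 0.362, 0.001], [0.636, 0.17, 0.001], [0.444, 0.535, -0.001]]
fence [[0.906, 0.306, 0.067], [0.654, 0.239, 0.065], [0.647, 0.225, 0.098], [0.666, 0.212, 0.001], [0.441, 0.176, 0.065], [0.442, 0.197, 0.064], [0.307, 0.144, 0.019]]
ledge [[0.678, 0.081, 0.179], [0.629, -0.024, 0.178], [0.625, 0.059, 0.177], [0.626, 0.088, 0.178]]
case [[0.605, 0.021, 0.005], [0.549, 0.022, 0.002], [0.492, 0.025, 0.005], [0.549, 0.085, 0.006], [0.546, -0.036, 0.031]]
lid [[0.462, 0.069, 0.203], [0.466, 0.033, 0.24], [0.457, -0.011, 0.234], [0.472, 0.038, 0.243], [0.464, 0.09, 0.109]]
spanners [[0.511, 0.362, 0.009], [0.941, 0.435, 0.007]]
```

View pics/crop1.png

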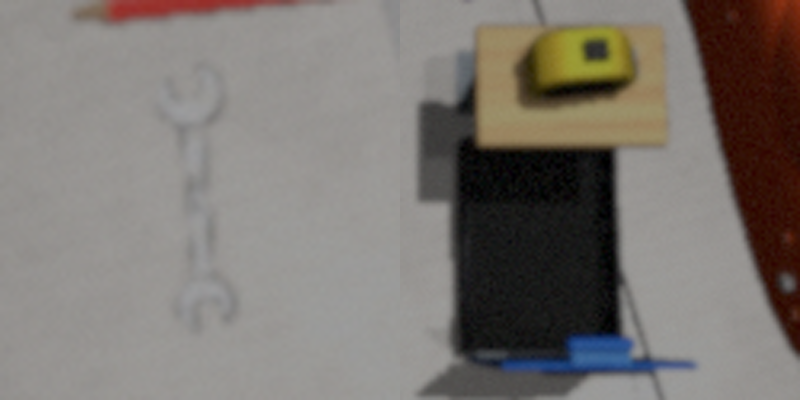

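Run:
```python
from h import *
W=np.load("pics/topW.npy");a=cv2.imread("pics/top0.png");X,Y,Z=W[...,0],W[...,1],W[...,2]
def rect(m,name):
    p=W[m];r=cv2.minAreaRect(p[:,:2].astype(np.float32));print(name,m.sum(),np.round(p.mean(0),4),"rect",np.round(r[0],4),np.round(r[1],4),round(r[2],2));return p
g=a.astype(int).mean(-1); sat=a.max(-1).astype(int)-a.min(-1)
# spanner: height
roi=np.zeros(Z.shape,bool);roi[195:262,185:218]=1
p=rect(roi&(Z>.0035),"spanner z")
c=p[:,:2].mean(0);w,V=np.linalg.eigh(np.cov((p[:,:2]-c).T));v=V[:,1];v*=np.sign(v[0]);t=(p[:,:2]-c)@v
print("axis",np.degrees(np.arctan2(v[1],v[0])),t.min(),t.max(),"mid",c+v*(t.min()+t.max())/2)
sh=(abs(t)<.04);f=np.polyfit(p[sh,0],p[sh,1],1);print("shank yaw",np.degrees(np.arctan(f[0])),"y at mid",np.polyval(f,(c+v*(t.min()+t.max())/2)[0]))
roi[:]=0;roi[130:185,290:375]=1
p=rect(roi&(Z>.17)&(Z<.184),"ledge")
roi[:]=0;roi[175:252,285:360]=1
p=rect(roi&(Z>.038)&(Z<.05),"rim")
for lo in np.arange(.48,.61,.02):
    m=roi&(Z>.038)&(Z<.05)&(X>lo)&(X<lo+.02);y=np.sort(Y[m]);y1=y[y<.02];y2=y[y>.02];print(round(lo,2),m.sum(),y1.mean() if len(y1) else 0,y2.mean() if len(y2) else 0)
blue=(a[...,0].astype(int)-a[...,2]>60);roi[:]=0;roi[225:255,295:380]=1
for n in ("top",):
  p=W[roi&blue&(Z>.05)]
  for lo in np.arange(.06,.26,.02):
    q=p[(p[:,2]>lo)&(p[:,2]<=lo+.02)]
    if len(q):print("lid z",round(lo,2),len(q),q.mean(0).round(4),q[:,1].min().round(3),q[:,1].max().round(3),q[:,0].min().round(3),q[:,0].max().round(3))
# fence heights profile near crossing x~.5-.6
for v in (150,190,215,240):
    print("fence row",v,[(round(float(Y[v,u]),3),round(float(Z[v,u]),3)) for u in range(228,300,4)],round(float(X[v,250]),3))
```

```text
spanner z 378 [0.5102 0.3642 0.0072] rect [0.5033 0.3635] [0.1827 0.0861] 1.02
axis 2.771348484435212 -0.09814834451558406 0.08391798699653318 mid [0.50310701 0.36385049]
shank yaw 5.046710749421395 y at mid 0.36297835854719285
ledge 1551 [0.656  0.0309 0.1759] rect [0.6647 0.0266] [0.1427 0.0928] 89.93
rim 234 [0.5412 0.0291 0.0443] rect [0.5532 0.0278] [0.1329 0.1764] 89.46
0.48 18 -0.03533961989921664 0.09370267754566748
0.5 21 -0.035126661078627226 0.09332434956213391
0.52 22 -0.035930440675292434 0.09290068441128509
0.54 24 -0.036733132261036534 0.09271157083400022
0.56 17 -0.03599130051112195 0.09203441636867363
0.58 25 -0.03616159244197044 0.09227705499857905
0.6 29 -0.03670944979739373 0.09172135469548474
lid z 0.2 3 [0.4595 0.0514 0.2093] 0.043 0.063 0.455 0.462
lid z 0.22 167 [0.4603 0.0372 0.2367] -0.011 0.093 0.455 0.477
lid z 0.24 107 [0.4697 0.0302 0.242 ] 0.009 0.05 0.459 0.477
fence row 150 [(0.289, 0.0), (0.274, 0.064), (0.263, 0.066), (0.252, 0.065), (0.241, 0.093), (0.23, 0.098), (0.22, 0.0), (0.209, 0.001), (0.197, 0.002), (0.186, -0.001), (0.174, 0.004), (0.162, 
[... 327 characters left out ...]
-0.004), (0.142, 0.001), (0.131, 0.001), (0.119, 0.001), (0.108, 0.0), (0.097, 0.003)] 0.6
fence row 215 [(0.29, 0.003), (0.279, 0.0), (0.267, 0.002), (0.256, 0.002), (0.245, 0.003), (0.234, -0.004), (0.222, 0.059), (0.211, 0.066), (0.201, 0.064), (0.191, 0.098), (0.177, 0.0), (0.166, 0.0), (0.155, 0.001), (0.143, -0.001), (0.132, -0.001), (0.121, -0.001), (0.11, -0.001), (0.098, 0.0)] 0.533
fence row 240 [(0.29, -0.001), (0.279, -0.003), (0.268, 0.002), (0.257, -0.001), (0.246, -0.003), (0.234, -0.0), (0.223, 0.001), (0.212, -0.003), (0.202, 0.063), (0.191, 0.065), (0.181, 0.068), (0.172, 0.1), (0.156, 0.001), (0.145, -0.003), (0.134, -0.001), (0.123, 0.0), (0.112, 0.001), (0.1, 0.0)] 0.468
```

Request:
move_arm(
  rows="0 0 -9.6 0 0 0 0.06; 0 0 -9.6 0 0 0 0.06; 0 0 0 0.051 0.051 0.013 0.06; 0 0 0 0.051 0.051 0.013 0.06; 0 0 0 0.051 0.051 0.013 0.06; 0 0 0 0.051 0.051 0.013 0.06; 0 0 0 0.051 0.051 0.013 0.06; 0 0 0 0.051 0.051 0.013 0.06",
)

```text
t: 1.1
eef_pos: [0.4581, 0.4061, 0.1676]
ee_rot: [3.141, 0.0, 0.067]
force: [1.2, 1.0, 0.7]
width: 0.06
gripper_force: 0.0
```

Request:
move_arm(
  rows="0 0 0 0 0 0 0.06; 0 0 0 0 0 0 0.06",
)

```text
t: 1.35
eef_pos: [0.4571, 0.4074, 0.1678]
ee_rot: [3.141, 0.0, 0.065]
force: [-0.5, -0.6, -0.4]
width: 0.0599
gripper_force: 0.0
```

Run:
```python
from h import *
s=arm.get_state();p,d=arm.grab_frame("wrist");cv2.imwrite("pics/w1.png",p);print(s["t"],s["eef_pos"],s["ee_rot"],s["q"],s["force"])
W=world("wrist",d,s);np.save("pics/w1.npy",W);Z=W[...,2]
m=(abs(W[...,0]-.503)<.11)&(abs(W[...,1]-.363)<.045)&(Z>.004)&(Z<.02)
n,l,st,c=cv2.connectedComponentsWithStats(m.astype(np.uint8));m=l==1+st[1:,4].argmax()
q=W[m];r=cv2.minAreaRect(q[:,:2].astype(np.float32));print(m.sum(),q.mean(0),r,np.median(q[:,2]),np.nanmedian(Z))
sh=abs(q[:,0]-r[0][0])<.04;f=np.polyfit(q[sh,0],q[sh,1],1);print("yaw",np.degrees(np.arctan(f[0])),np.polyval(f,r[0][0]),q[:,0].min(),q[:,0].max())
ys,xs=np.where(m);print(xs.min(),xs.max(),ys.min(),ys.max())
```

```text
1.35 [0.45710863 0.40739155 0.16781862] [3.14135325e+00 2.83029249e-04 6.51080148e-02] [ 1.04649287e+00  3.06793230e-01 -2.23369266e-01 -1.18434766e-04
 -1.04099017e+00  5.89471380e-01] [-0.4717896  -0.60786627 -0.3616215 ]
2395 [0.5175371  0.36446429 0.00720271] ((0.5086047649383545, 0.3623931407928467), (0.15506987273693085, 0.038060449063777924), 6.226567268371582) 0.007247378206187205 0.007144746370884747
yaw 4.523487553580948 0.36397052686126335 0.43045709968500107 0.5866067951464052
279 318 49 203
```

View pics/w1.png

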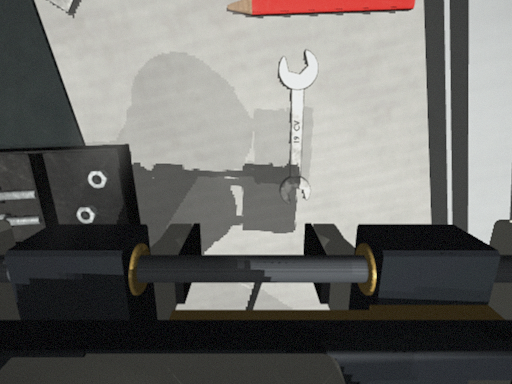

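The grey spanner's shank is at (297,125), with open jaws at (298,68) and (294,190). The pencil is at (320,5). This confirms the choice, so I move over it and go down.

Request:
move_arm(
  rows="0 0 -1.1 0.0235 0.0233 0 0.06; 0 0 0 0.0235 0.0233 0 0.06; 0 0 0 0 0 0 0.05; 0 0 0 0 0 0.04 0.05; 0 0 0 0 0 0.04 0.05; 0 0 0 0 0 0.04 0.05; 0 0 0 0 0 0 0.05; 0 0 0 0 0 0 0.05",
)

```text
t: 2.4
eef_pos: [0.5075, 0.3663, 0.0496]
ee_rot: [-3.141, -0.001, 0.087]
force: [0.3, 0.7, 0.7]
width: 0.0501
gripper_force: 0.0
```

Request:
move_arm(
  rows="0 0 0 0 0.0025 0.02 0.05; 0 0 0 0 0 0.012 0.05; 0 0 0 0 0 0.0065 0.05; 0 0 0 0 0 0 0.05; 0 0 0 0 0 0 0.05",
)

```text
t: 3.02
eef_pos: [0.5079, 0.3626, 0.0102]
ee_rot: [-3.141, -0.001, 0.086]
force: [-0.7, 0.5, 0.1]
width: 0.0498
gripper_force: 0.0
```

Request:
move_arm(
  rows="0 0 0 0 0 0 0; 0 0 0 0 0 0 0; 0 0 0 0 0 0 0; 0 0 0 0 0 0 0; 0 0 0 0 0 0 0; 0 0 0 0 0 0 0",
  squeeze=30,
)

```text
t: 3.78
eef_pos: [0.5076, 0.3624, 0.0096]
ee_rot: [-3.142, -0.0, 0.086]
force: [0.4, -0.6, 0.2]
width: 0.0122
gripper_force: 30.0
```

Request:
move_arm(
  rows="0 0 0 0 0 -0.03 0; 0 0 0 0 0 -0.04 0; 0 0 0 0 0 -0.04 0; 0 0 0 0 0 -0.025 0; 0 0 5.7 0 0 0 0; 0 0 0 0 0 0 0; 0 0 0 0 0 0 0",
)

```text
t: 4.65
eef_pos: [0.5072, 0.3619, 0.1439]
ee_rot: [3.141, 0.001, -0.012]
force: [-0.1, -0.1, -1.5]
width: 0.0123
gripper_force: 30.0
```

Run:
```python
from h import *
s=arm.get_state();p,d=arm.grab_frame("wrist");cv2.imwrite("pics/w2.png",p);print(s["t"],s["eef_pos"],s["ee_rot"],s["width"],s["force"])
W=world("wrist",d,s);T=R.from_euler("xyz",s["ee_rot"]).as_matrix();L=(W-s["eef_pos"])@T
m=(abs(L[...,0])<.12)&(abs(L[...,1])<.03)&(abs(L[...,2])<.03)
q=L[m];print(m.sum(),np.round([q.min(0),q.max(0)],4))
for lo in np.arange(-.1,.1,.01):
    k=q[(q[:,0]>lo)&(q[:,0]<lo+.01)]
    if len(k)>3:print(round(lo,2),len(k),np.round(np.median(k,0),4),k[:,1].min().round(4),k[:,1].max().round(4))
```

```text
4.65 [0.507237   0.36191777 0.14389965] [ 3.14071314e+00  8.46050559e-04 -1.20597296e-02] 0.012339197323900509 [-0.12656935 -0.11698936 -1.47810965]
6778 [[-0.0477 -0.0208 -0.03  ]
 [ 0.079   0.0223  0.0092]]
-0.05 111 [-0.0421  0.001   0.0032] -0.0065 0.0079
-0.04 285 [-0.0349  0.001   0.0031] -0.0051 0.0065
-0.03 139 [-0.0276  0.001   0.0031] -0.005 0.0064
-0.01 297 [-0.0038  0.001   0.003 ] -0.0057 0.0071
-0.0 789 [0.0084 0.0004 0.0013] -0.0127 0.0139
0.01 1137 [ 0.0114  0.0009 -0.0021] -0.0208 0.0223
0.02 408 [0.0253 0.0004 0.0031] -0.0057 0.007
0.03 435 [0.035  0.0009 0.0031] -0.0056 0.0069
0.04 712 [0.0464 0.0004 0.002 ] -0.0147 0.0159
0.05 1323 [0.0551 0.0009 0.0017] -0.0186 0.0193
0.06 822 [0.0645 0.0093 0.0019] -0.0185 0.0197
0.07 320 [0.0729 0.0097 0.002 ] -0.0162 0.0174
```

Request:
move_arm(
  rows="0 0 0 0.018 0.045 0 0; 0 0 0 0.018 0.045 0 0; 0 0 0 0.017 0.045 0 0; 0 0 0 0 0.045 0 0; 0 0 0 0 0.045 0 0; 0 0 0 0 0.045 0 0; 0 0 0 0 0.03 0 0; 0 0 0 0 0 0 0",
)

```text
t: 5.7
eef_pos: [0.5559, 0.0596, 0.1442]
ee_rot: [3.141, 0.001, -0.015]
force: [0.7, 0.1, -0.8]
width: 0.0127
gripper_force: 30.0
```

Run:
```python
from h import *
s=arm.get_state();print(s["t"],s["eef_pos"],s["ee_rot"],s["width"],s["force"])
p,d=arm.grab_frame("wrist");W=world("wrist",d,s);Z=W[...,2]
q,dd=arm.grab_frame("scene");cv2.imwrite("pics/s2.png",np.hstack([cv2.resize(p,(400,300)),cv2.resize(q[60:300,200:460],(325,300))]))
for lo in np.arange(.50,.64,.02):
    m=(Z>.040)&(Z<.05)&(W[...,0]>lo)&(W[...,0]<lo+.02)&(abs(W[...,1]-.028)<.09);y=W[...,1][m];y1=y[y<.02];y2=y[y>.04];print(round(lo,2),m.sum(),np.round([f(a) if len(a) else 0 for a in (y1,y2) for f in (np.min,np.max)],4))
m=(Z>.040)&(Z<.05)&(W[...,0]>.6)&(W[...,0]<.68)&(abs(W[...,1]-.028)<.05);x=W[...,0][m];print("far",len(x),np.percentile(x,[2,50,98]) if len(x) else 0)
```

```text
5.7 [0.5558997  0.05957497 0.14417039] [ 3.14108748e+00  9.73659920e-04 -1.54839813e-02] 0.01267321258663194 [ 0.74045313  0.13003805 -0.83679924]
0.5 0 [0 0 0 0]
0.52 115 [-0.0385 -0.0351  0.0904  0.093 ]
0.54 181 [-0.0387 -0.0353  0.09    0.0934]
0.56 196 [-0.0389 -0.0354  0.0899  0.0931]
0.58 209 [-0.0392 -0.0354  0.0898  0.093 ]
0.6 60 [-0.0386 -0.0355  0.0898  0.0929]
0.62 0 [0 0 0 0]
0.64 0 [0 0 0 0]
far 0 0
```

View pics/s2.png

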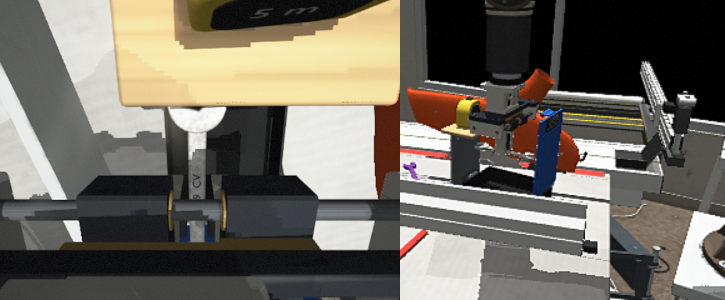

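The wrist view shows the spanner gripped with its far jaw at (197,120) passing under the ledge. The scene view shows the upright blue lid at (548,150) clear of the gripper. I centre it in y and go down.

Request:
move_arm(
  rows="0 0 0 0 0.032 0 0; 0 0 0 0 0 0 0; 0 0 0 0 0 0.03 0; 0 0 0 0 0 0.03 0; 0 0 0 0 0 0.03 0; 0 0 0 0 0 0 0",
)

```text
t: 6.55
eef_pos: [0.5544, 0.03, 0.0525]
ee_rot: [3.14, 0.004, -0.013]
force: [0.7, -0.4, -0.3]
width: 0.0127
gripper_force: 30.0
```

Request:
move_arm(
  rows="0 0 0 0 0 0.015 0; 0 0 0 0 0 0.012 0; 0 0 0 0 0 0.008 0; 0 0 0 0 0 0.003 0; 0 0 0 0 0 0 0; 0 0 0 0 0 0 0",
)

```text
t: 7.3
eef_pos: [0.5562, 0.0296, 0.0169]
ee_rot: [-3.141, -0.001, -0.014]
force: [-1.0, -0.2, -2.2]
width: 0.0124
gripper_force: 30.0
```

Request:
move_arm(
  rows="0 0 0 0 0 0.002 0; 0 0 0 0 0 0 0; 0 0 0 0 0 0.001 0; 0 0 0 0 0 0 0",
)

```text
t: 7.8
eef_pos: [0.556, 0.0296, 0.0136]
ee_rot: [-3.142, -0.0, -0.014]
force: [-0.3, -0.1, -0.5]
width: 0.013
gripper_force: 30.0
```

Open gently to 40 mm and lift straight up.

Request:
move_arm(
  rows="0 0 0 0 0 0 0.04; 0 0 0 0 0 0 0.04; 0 0 0 0 0 0 0.04; 0 0 0 0 0 -0.01 0.04; 0 0 0 0 0 -0.03 0.04; 0 0 0 0 0 -0.04 0.04; 0 0 0 0 0 -0.05 0.04; 0 0 0 0 0 0 0.04",
)

```text
t: 8.8
eef_pos: [0.5586, 0.0303, 0.1487]
ee_rot: [-3.139, -0.008, -0.013]
force: [-0.3, 0.5, -0.1]
width: 0.04
gripper_force: 0.0
```

Run:
```python
from h import *
s=arm.get_state();print(s["t"],s["eef_pos"],s["q"])
p,d=arm.grab_frame("wrist");W=world("wrist",d,s);Z=W[...,2];cv2.imwrite("pics/w3.png",p)
m=(p.min(-1)>90)&(Z>-.01)&(Z<.03)&(abs(W[...,0]-.556)<.085)&(abs(W[...,1]-.027)<.05)
q=W[m];print(m.sum(),np.percentile(q,[1,50,99],axis=0).round(4))
q,d=arm.grab_frame("top");W=world("top",d);a=q.astype(int)
b=(a[...,0]-a[...,2]>60)&(W[...,0]<.5)&(W[...,0]>.4)&(W[...,2]>.05)&(abs(W[...,1]-.03)<.08);print("lid",W[b].mean(0),W[b].min(0),W[b].max(0))
```

```text
8.8 [0.55860637 0.03028722 0.14868977] [ 0.404835    0.2375786  -0.37084554  0.00125194 -0.95358621  1.1520197 ]
1476 [[0.4807 0.0049 0.0032]
 [0.5381 0.0297 0.0108]
 [0.6007 0.0577 0.0128]]
lid [0.46324434 0.02894313 0.23749773] [ 0.4547533  -0.01893376  0.20540483] [0.4765497  0.07128152 0.24570832]
```

View pics/w3.png

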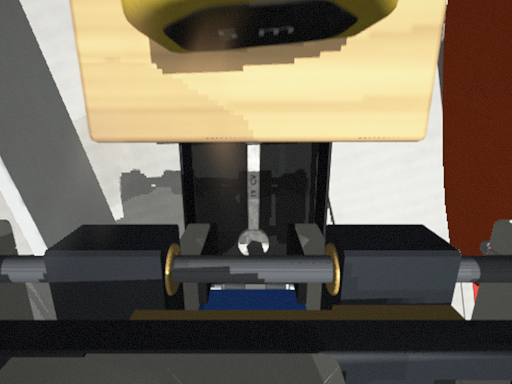

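The spanner lies flat in the case: near jaw at (254,243), shank at (254,185), far end hidden under the ledge. The lid is still upright. Next I close the fingers, rise over the lid and come down behind it.

Request:
move_arm(
  rows="0 0 0 0 0 -0.045 0; 0 0 0 0 0 -0.05 0; 0 0 0 0 0 -0.05 0; 0 0 0 0 0 -0.018 0; 0 0 0 -0.035 0 0 0; 0 0 0 -0.035 0 0 0; 0 0 0 -0.035 0 0 0; 0 0 0 -0.028 0 0 0",
  squeeze=20,
)

```text
t: 9.9
eef_pos: [0.4212, 0.0311, 0.3053]
ee_rot: [3.141, 0.002, -0.014]
force: [0.5, 0.8, 0.7]
width: 0.0005
gripper_force: 0.0
```

Request:
move_arm(
  rows="0 0 0 0 0 0 0; 0 0 0 0 0 0 0",
)

```text
t: 10.15
eef_pos: [0.423, 0.0315, 0.306]
ee_rot: [3.141, 0.001, -0.014]
force: [0.2, 0.8, -0.4]
width: 0.0003
gripper_force: 0.0
```

Request:
move_arm(
  rows="0 0 0 0 0.0035 0.035 0; 0 0 0 0 0 0.04 0; 0 0 0 0 0 0.028 0; 0 0 0 0 0 0 0; 0 0 0 0.015 0 0 0; 0 0 0 0.01 0 0 0; 0 0 0 0 0 0 0",
)

```text
t: 11.02
eef_pos: [0.4492, 0.0277, 0.204]
ee_rot: [-3.141, -0.001, -0.015]
force: [0.3, 0.2, 0.5]
width: 0.0006
gripper_force: 0.0
```

```bash
cat > plan.py <<'E'
from h import *
H=np.array([.463,.045])
def tcp(th,ph,s,sink):
    th,ph=np.radians([th,ph]);u=np.array([np.cos(th),np.sin(th)]);n=np.array([-u[1],u[0]])
    tz=np.array([np.sin(ph),-np.cos(ph)])
    return H+s*u+(.008-sink+.0095*abs(np.sin(th-ph)))*n-.008*tz
def plan(wps):
    s=arm.get_state();M=R.from_euler("xyz",s["ee_rot"]).as_matrix();ph0=np.degrees(np.arctan2(M[0,2],-M[2,2]));p0=s["eef_pos"][[0,2]]
    print("now",s["eef_pos"].round(4),"lean",round(ph0,2),"tool",M.round(3).tolist(),"q",s["q"].round(2))
    for w in wps:
        p=tcp(*w);d=p-p0;a=np.radians(ph0)
        print(w,"tcp",p.round(3),"turn",round(w[1]-ph0,1),"dx %.4f dz %.4f"%(d@[np.cos(a),np.sin(a)],d@[np.sin(a),-np.cos(a)]));p0,ph0=p,w[1]
E
python3 - <<'E'
from plan import *
plan([(86,3,.151,.001),(80,9,.155,.001),(74,16,.159,.001),(67,22,.163,.001),(60,28,.166,.001),(52,34,.17,.001),(45,40,.172,.001),(38,42,.173,.001),(30,42,.174,.001),(22,42,.175,.001),(15,42,.175,.001),(9,42,.175,.001)])
E
```

```text
now [0.4492 0.0277 0.204 ] lean 0.04 tool [[1.0, -0.015, 0.001], [-0.015, -1.0, 0.0], [0.001, -0.0, -1.0]] q [ 0.5   0.   -0.51  0.   -1.06  1.05]
(86, 3, 0.151, 0.001) tcp [0.457 0.205] turn 3.0 dx 0.0075 dz -0.0008
(80, 9, 0.155, 0.001) tcp [0.473 0.208] turn 6 dx 0.0164 dz -0.0027
(74, 16, 0.159, 0.001) tcp [0.49 0.21] turn 7 dx 0.0172 dz 0.0014
(67, 22, 0.163, 0.001) tcp [0.511 0.208] turn 6 dx 0.0196 dz 0.0076
(60, 28, 0.166, 0.001) tcp [0.532 0.202] turn 6 dx 0.0170 dz 0.0133
(52, 34, 0.17, 0.001) tcp [0.555 0.192] turn 6 dx 0.0160 dz 0.0200
(45, 40, 0.172, 0.001) tcp [0.574 0.178] turn 6 dx 0.0079 dz 0.0215
(38, 42, 0.173, 0.001) tcp [0.589 0.163] turn 2 dx 0.0022 dz 0.0212
(30, 42, 0.174, 0.001) tcp [0.604 0.146] turn 0 dx -0.0010 dz 0.0230
(22, 42, 0.175, 0.001) tcp [0.616 0.126] turn 0 dx -0.0041 dz 0.0228
(15, 42, 0.175, 0.001) tcp [0.624 0.107] turn 0 dx -0.0069 dz 0.0191
(9, 42, 0.175, 0.001) tcp [0.629 0.09 ] turn 0 dx -0.0077 dz 0.0157
```

Request:
move_arm(
  rows="0 3 0 0.0075 0 -0.001 0; 0 6 0 0.0165 0 -0.0025 0; 0 0 0 0 0 0 0; 0 7 0 0.017 0 0.0015 0; 0 0 0 0 0 0 0; 0 6 0 0.0195 0 0.0075 0; 0 0 0 0 0 0 0; 0 0 0 0 0 0 0",
)

```text
t: 12.02
eef_pos: [0.5099, 0.0265, 0.2078]
ee_rot: [3.141, -0.382, -0.015]
force: [0.3, 0.0, 0.7]
width: 0.0002
gripper_force: 0.0
```

Run:
```python
from plan import *
plan([(60,28,.166,.001),(52,34,.17,.001),(45,40,.172,.001),(38,42,.173,.001)])
print(arm.get_state()["force"])
q,d=arm.grab_frame("scene");W=world("scene",d);a=q.astype(int);b=(a[...,0]-a[...,2]>50)&(abs(W[...,1]-.03)<.08)&(W[...,0]>.4)&(W[...,0]<.7)&(W[...,2]>.05)&(W[...,2]<.3)
P=W[b];cv2.imwrite("pics/s3.png",cv2.resize(q[80:280,220:420],(500,500)));f=np.polyfit(P[:,2],P[:,0],1);print(len(P),"lid angle",np.degrees(np.arctan2(1,f[0])),P.min(0),P.max(0))
```

```text
now [0.5099 0.0265 0.2078] lean 21.87 tool [[0.928, -0.015, 0.372], [-0.014, -1.0, -0.006], [0.372, 0.001, -0.928]] q [ 0.57 -0.12 -0.82  0.39 -0.58  0.69]
(60, 28, 0.166, 0.001) tcp [0.532 0.202] turn 6.1 dx 0.0181 dz 0.0137
(52, 34, 0.17, 0.001) tcp [0.555 0.192] turn 6 dx 0.0160 dz 0.0200
(45, 40, 0.172, 0.001) tcp [0.574 0.178] turn 6 dx 0.0079 dz 0.0215
(38, 42, 0.173, 0.001) tcp [0.589 0.163] turn 2 dx 0.0022 dz 0.0212
[0.2601652  0.01623946 0.69171326]
1254 lid angle 65.76354035033589 [ 0.45909806 -0.03506445  0.0505477 ] [0.55506398 0.09906148 0.22399574]
```

View pics/s3.png

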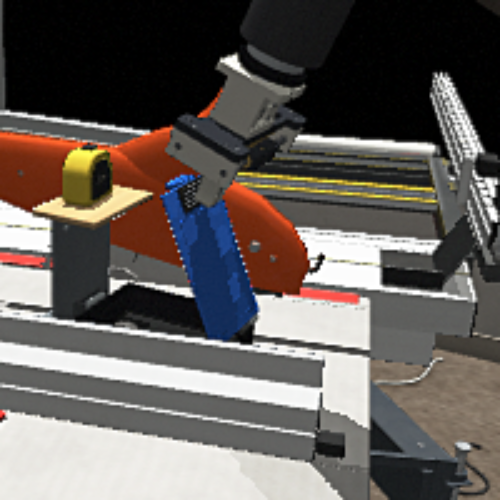

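The lid is following the fingertips, now about 66°, with the fingers on the black pad at (195,195). I continue the sweep.

Run:
```python
from plan import *
plan([(60,25,.166,.001),(52,29,.17,.001),(45,34,.172,.001),(38,38,.173,.001),(30,42,.174,.001)])
```

```text
now [0.5102 0.0268 0.208 ] lean 21.92 tool [[0.928, -0.015, 0.373], [-0.014, -1.0, -0.006], [0.373, 0.0, -0.928]] q [ 0.57 -0.12 -0.82  0.39 -0.58  0.69]
(60, 25, 0.166, 0.001) tcp [0.532 0.202] turn 3.1 dx 0.0179 dz 0.0135
(52, 29, 0.17, 0.001) tcp [0.555 0.193] turn 4 dx 0.0172 dz 0.0187
(45, 34, 0.172, 0.001) tcp [0.574 0.179] turn 5 dx 0.0099 dz 0.0204
(38, 38, 0.173, 0.001) tcp [0.59  0.163] turn 4 dx 0.0044 dz 0.0224
(30, 42, 0.174, 0.001) tcp [0.604 0.146] turn 4 dx -0.0000 dz 0.0223
```

Request:
move_arm(
  rows="0 3 0 0.018 0 0.0135 0; 0 0 0 0 0 0 0; 0 4 0 0.017 0 0.0185 0; 0 0 0 0 0 0 0; 0 5 0 0.01 0 0.0205 0; 0 0 0 0 0 0 0; 0 4 0 0.0045 0 0.0225 0; 0 0 0 0 0 0 0",
)

```text
t: 13.08
eef_pos: [0.5987, 0.0163, 0.2161]
ee_rot: [3.127, -0.586, -0.021]
force: [0.5, -2.2, -1.3]
width: 0.0004
gripper_force: 0.0
```

```bash
cat >> plan.py <<'E'
def lid():
    q,d=arm.grab_frame("scene");W=world("scene",d);a=q.astype(int);b=(a[...,0]-a[...,2]>50)&(abs(W[...,1]-.03)<.08)&(W[...,0]>.4)&(W[...,0]<.7)&(W[...,2]>.035)&(W[...,2]<.3)
    P=W[b];v=np.linalg.svd((P-P.mean(0))[:,[0,2]],full_matrices=False)[2][0];v*=np.sign(v[0]);print(len(P),"lid angle",np.degrees(np.arctan2(v[1],v[0])),P.min(0).round(3),P.max(0).round(3));return q
E
python3 - <<'E'
from plan import *
plan([(30,42,.174,.001),(22,42,.175,.001),(15,42,.175,.001),(9,42,.175,.001)])
print(arm.get_state()["force"],arm.get_state()["t"]);lid()
E
```

```text
now [0.5987 0.0163 0.2161] lean 33.57 tool [[0.833, -0.029, 0.553], [-0.017, -1.0, -0.026], [0.553, 0.012, -0.833]] q [ 0.18 -0.04 -1.01  1.34 -0.13  0.07]
(30, 42, 0.174, 0.001) tcp [0.604 0.146] turn 8.4 dx -0.0346 dz 0.0615
(22, 42, 0.175, 0.001) tcp [0.616 0.126] turn 0 dx -0.0041 dz 0.0228
(15, 42, 0.175, 0.001) tcp [0.624 0.107] turn 0 dx -0.0069 dz 0.0191
(9, 42, 0.175, 0.001) tcp [0.629 0.09 ] turn 0 dx -0.0077 dz 0.0157
[ 0.47991125 -2.24363745 -1.33218009] 13.075
1383 lid angle 49.54376110091015 [ 0.461 -0.038  0.046] [0.597 0.098 0.195]
```

```bash
cat > kin.py <<'E'
from h import *
from scipy.optimize import least_squares,minimize
D=[([1.59012361,.359406061,.0110474994,-.000386,-1.22410616,-.288082243],[.17913151,.65028798,.23359884],[3.13988985,-.000126,-.26888639],1),
([1.04649287,.30679323,-.223369266,-.000118,-1.04099017,.589471380],[.45710863,.40739155,.16781862],[3.14135,.000283,.065108],1),
([.404835,.2375786,-.37084554,.00125194,-.95358621,1.1520197],[.55860637,.03028722,.14868977],[-3.139,-.008,-.013],1),
([.5,0,-.51,0,-1.06,1.05],[.4492,.0277,.204],[-3.141,-.001,-.015],.2),
([.57,-.12,-.82,.39,-.58,.69],[.5102,.0268,.208],[3.141,-.382,-.015],.2)]
def Rr(q,S,full=False):
    r=lambda a,t:R.from_euler(a,t).as_matrix()
    A=r("z",q[0])@r("y",q[1]);B=A@r("y",-q[2]);return A,B,B@r("x",S[0]*q[3])@r("y",-q[4])@r("x",S[1]*q[5])@np.array([[0,0,1],[0,-1,0],[1,0,0]])
def fk(q,x,S):
    A,B,T=Rr(q,S);return R.from_euler("z",q[0]).as_matrix()@[x[0],x[1],x[2]]+A@[x[3],0,x[4]]+B@[x[5],0,x[6]]+T@[0,0,x[7]],T
E
python3 - <<'E'
from kin import *
s=arm.get_state();D.append((s["q"].tolist(),s["eef_pos"].tolist(),s["ee_rot"].tolist(),1))
for S in((1,1),(1,-1),(-1,1),(-1,-1)):
    print(S,[round(np.degrees((R.from_matrix(Rr(q,S)[2]).inv()*R.from_euler("xyz",e)).magnitude()),1) for q,p,e,w in D])
    f=lambda x:np.concatenate([w*(fk(q,x,S)[0]-p) for q,p,e,w in D]+[1e-4*(x-[.1,0,.4,0,.4,.4,0,.25])])
    r=least_squares(f,[.1,-.1,.4,0,.4,.4,0,.25]);print(r.x.round(4),[np.round(1e3*np.linalg.norm(fk(q,r.x,S)[0]-p),1) for q,p,e,w in D])
E
```

```text
(1, 1) [np.float64(123.0), np.float64(22.5), np.float64(42.1), np.float64(30.7), np.float64(35.9), np.float64(71.8)]
[-0.1251 -0.1906  0.5502  0.1147  0.6528  0.4775 -0.0268  0.7055] [np.float64(7.3), np.float64(2.3), np.float64(9.4), np.float64(39.5), np.float64(213.3), np.float64(13.5)]
(1, -1) [np.float64(90.0), np.float64(90.0), np.float64(89.9), np.float64(89.7), np.float64(57.0), np.float64(64.0)]
[-0.1251 -0.1906  0.5502  0.1147  0.6528  0.4775 -0.0268  0.7055] [np.float64(7.3), np.float64(2.3), np.float64(9.4), np.float64(39.5), np.float64(213.3), np.float64(13.5)]
(-1, 1) [np.float64(123.0), np.float64(22.5), np.float64(42.0), np.float64(30.7), np.float64(11.0), np.float64(82.0)]
[ 0.3392 -0.1605  0.6302  0.0796  0.0429  0.2558 -0.136   0.2208] [np.float64(47.9), np.float64(33.5), np.float64(54.0), np.float64(171.2), np.float64(153.4), np.float64(100.1)]
(-1, -1) [np.float64(90.0), np.float64(90.0), np.float64(90.0), np.float64(89.7), np.float64(90.1), np.float64(90.0)]
[ 0.3392 -0.1605  0.6302  0.0796  0.0429  0.2558 -0.136   0.2208] [np.float64(47.9), np.float64(33.5), np.float64(54.0), np.float64(171.2), np.float64(153.4), np.float64(100.1)]
```

```bash
cat >> kin.py <<'E'
S=(-1,-1)
Z90=None
def fk(q,x):
    r=lambda a,t:R.from_euler(a,t).as_matrix()
    J=r("z",q[0]);A=J@r("y",q[1]);B=A@r("y",-q[2]);C=B@r("x",-q[3]);E=C@r("y",-q[4]);T=E@r("x",-q[5])@np.array([[0,0,1],[0,-1,0],[1,0,0]])@r("z",Z90)
    return J@[x[0],0,x[1]]+A@[x[2],x[3],x[4]]+B@[x[5],0,x[6]]+C@[0,x[7],x[8]]+E@[x[9],0,x[10]],T
E
python3 - <<'E'
import kin;from kin import *
s=arm.get_state();D.append((s["q"].tolist(),s["eef_pos"].tolist(),s["ee_rot"].tolist(),1))
import json;json.dump(D,open("D.json","w"))
for z in(np.pi/2,-np.pi/2):
    kin.Z90=z;print(z,[round(np.degrees((R.from_matrix(fk(q,np.zeros(11))[1]).inv()*R.from_euler("xyz",e)).magnitude()),1) for q,p,e,w in D])
g=np.array([.05,.36,0,0,.4,.4,0,0,0,.25,0])
f=lambda x:np.concatenate([w*(fk(q,x)[0]-p) for q,p,e,w in D]+[1e-3*(x-g)])
r=least_squares(f,g);print(r.x.round(4),[np.round(1e3*np.linalg.norm(fk(q,r.x)[0]-p),1) for q,p,e,w in D])
E
```

```text
1.5707963267948966 [np.float64(0.0), np.float64(0.0), np.float64(0.0), np.float64(0.3), np.float64(0.2), np.float64(0.0)]
-1.5707963267948966 [np.float64(180.0), np.float64(180.0), np.float64(180.0), np.float64(179.7), np.float64(179.9), np.float64(180.0)]
[ 1.040e-02  1.898e-01 -6.000e-04  4.900e-03  5.938e-01  4.635e-01
 -2.700e-03 -1.967e-01 -4.000e-04  3.511e-01 -6.000e-03] [np.float64(0.0), np.float64(0.1), np.float64(0.1), np.float64(0.9), np.float64(0.9), np.float64(0.0)]
```

```bash
cat >> kin.py <<'E'
Z90=np.pi/2
import json
def fit():
    D=json.load(open("D.json"));ex=lambda y:np.array([0,y[0],0,0,y[1],y[2],0,y[3],0,y[4],0])
    r=least_squares(lambda y:np.concatenate([w*(fk(q,ex(y))[0]-p) for q,p,e,w in D]),[.19,.59,.46,-.19,.35]);return ex(r.x),r
X,_r=fit()
LO=np.array([-3.07,-1.43,-1.02,-3.03,-3.05,-3.03])+.02;HI=np.array([3.07,2.12,1.25,1.67,0,3.03])-.02
def target(ph,psi,roll=0):
    return (R.from_euler("z",psi)*R.from_euler("y",-ph)*R.from_euler("x",np.pi)*R.from_euler("z",roll)).as_matrix()
def ik(p,T,q0):
    f=lambda q:np.concatenate([(fk(q,X)[0]-p)*5,(R.from_matrix(T).inv()*R.from_matrix(fk(q,X)[1])).as_rotvec()])
    r=least_squares(f,np.clip(q0,LO+1e-3,HI-1e-3),bounds=(LO,HI));return r.x,np.abs(r.fun).max()
E
python3 - <<'E'
from kin import *;from plan import tcp
print(X,np.abs(_r.fun).max());rng=np.random.default_rng(0)
print(target(np.radians(33),0).round(2).tolist())
for th,ph in((0,40),(0,45),(45,40)):
  for psi in(-30,-15,0,15,30):
    P=tcp(th,ph,.175,0);c=(P[0]-.463)*0
    sol=[]
    for k in range(25):
        q,e=ik([P[0],.027,P[1]],target(np.radians(ph),np.radians(psi)),rng.uniform(LO,HI))
        if e<2e-3 and not any(np.abs(q-s).max()<.05 for s in sol):sol.append(q)
    print(th,ph,psi,[s.round(2).tolist() for s in sol])
E
```

```text
Traceback (most recent call last):
NameError: name '_r' is not defined. Did you mean: 'Rr'?
```

Run:
```python
from kin import *;from plan import tcp
print(X);rng=np.random.default_rng(0)
for th,ph in((0,40),(0,45),(45,40)):
  for psi in(-30,-15,0,15,30):
    P=tcp(th,ph,.175,0)
    sol=[]
    for k in range(25):
        q,e=ik([P[0],.027,P[1]],target(np.radians(ph),np.radians(psi)),rng.uniform(LO,HI))
        if e<2e-3 and not any(np.abs(q-s).max()<.05 for s in sol):sol.append(q)
    print(th,ph,psi,[s.round(2).tolist() for s in sol])
```

```text
[ 0.          0.19903668  0.          0.          0.60118925  0.46375264
  0.         -0.19178731  0.          0.36980723  0.        ]
0 40 -30 []
0 40 -15 []
0 40 0 []
0 40 15 []
0 40 30 [[0.04, 0.3, -0.42, -0.98, -0.37, 2.9]]
0 45 -30 []
0 45 -15 []
0 45 0 []
0 45 15 [[0.04, 0.28, -0.47, -1.28, -0.16, 3.01]]
0 45 30 []
45 40 -30 []
45 40 -15 []
45 40 0 []
45 40 15 []
45 40 30 [[0.19, 0.01, -0.55, -0.57, -0.39, 2.37]]
```

```bash
time python3 - <<'E'
from kin import *;from plan import tcp
D=json.load(open("D.json"));print([np.round(1e3*(fk(q,X)[0]-p),1).tolist() for q,p,e,w in D]);rng=np.random.default_rng(0)
for th,ph in((0,38),(0,44),(25,40),(45,40),(50,34)):
  for psi in(-20,0,20):
   for roll in (0,np.pi):
    P=tcp(th,ph,.175,0);sol=[]
    for k in range(40):
        q0=rng.uniform([-.8,-.3,-1,-3,-1.3,-3],[.8,.8,.3,1.6,0,3])
        q,e=ik([P[0],.027,P[1]],target(np.radians(ph),np.radians(psi),roll),q0)
        if e<2e-3 and not any(np.abs(q-s).max()<.05 for s in sol):sol.append(q)
    print(th,ph,psi,round(roll),[s.round(2).tolist() for s in sol])
E
```

```text
[[-0.0, -0.0, 0.0], [-0.0, 0.0, 0.0], [0.0, 0.0, -0.0], [-1.8, -1.8, 0.0], [2.2, -0.6, 2.3], [-0.0, 0.0, -0.1]]
0 38 -20 0 []
0 38 -20 3 []
0 38 0 0 []
0 38 0 3 []
0 38 20 0 [[0.25, 0.28, -0.55, -0.65, -0.1, 2.3]]
0 38 20 3 [[0.25, 0.28, -0.55, -0.65, -0.1, -0.84]]
0 44 -20 0 []
0 44 -20 3 []
0 44 0 0 []
0 44 0 3 []
0 44 20 0 [[0.02, 0.28, -0.46, -1.2, -0.24, 3.0]]
0 44 20 3 [[0.02, 0.28, -0.46, -1.2, -0.24, -0.14]]
25 40 -20 0 []
25 40 -20 3 []
25 40 0 0 []
25 40 0 3 []
25 40 20 0 []
25 40 20 3 []
45 40 -20 0 []
45 40 -20 3 []
45 40 0 0 []
45 40 0 3 []
45 40 20 0 []
45 40 20 3 []
50 34 -20 0 []
50 34 -20 3 []
50 34 0 0 []
50 34 0 3 []
50 34 20 0 [[0.42, -0.06, -0.84, 0.18, -0.21, 1.34]]
50 34 20 3 [[0.42, -0.06, -0.84, 0.18, -0.21, -1.8]]
real	2m42.697s
user	2m42.882s
sys	0m0.167s
```

```bash
cat > scan.py <<'E'
from kin import *;from plan import tcp
def run(th,seeds,phs,psis):
    for ph in phs:
        row=[]
        for psi in psis:
            P=tcp(th,ph,.175,0);best=None
            for q0 in seeds:
                q,e=ik([P[0],.027,P[1]],target(np.radians(ph),np.radians(psi),np.pi),q0)
                if e<2e-3 and (best is None or q[4]<best[4]):best=q
            row.append("-" if best is None else "%.2f/%.2f/%.2f/%.2f"%(best[2],best[3],best[4],best[5]))
        print(th,ph,row,flush=True)
E
timeout 400 python3 - <<'E'
from scan import *
sd=[[.02,.28,-.46,-1.2,-.24,-.14],[.25,.28,-.55,-.65,-.2,-.84],[-.2,.3,-.4,-1.8,-.3,.3]]
run(0,sd,(40,45,50),(0,10,15,20,25))
run(25,sd,(30,36,42),(0,10,20,30))
E
```

```text
0 40 ['-', '-', '-', '-0.51/-0.84/-0.14/-0.61', '-0.45/-0.94/-0.27/-0.38']
0 45 ['-', '-0.51/-1.18/-0.02/-0.38', '-0.47/-1.28/-0.16/-0.14', '-0.45/-1.28/-0.27/-0.03', '-0.43/-1.26/-0.36/0.04']
0 50 ['-0.72/-2.43/-0.41/1.13', '-0.55/-1.91/-0.34/0.63', '-0.51/-1.74/-0.37/0.51', '-0.49/-1.62/-0.42/0.44', '-0.46/-1.53/-0.49/0.41']
25 30 ['-', '-', '-0.70/0.04/-0.21/-1.63', '-0.51/-0.33/-0.41/-1.04']
25 36 ['-', '-', '-', '-0.50/-0.55/-0.37/-0.79']
25 42 ['-', '-', '-0.68/-0.41/-0.04/-1.15', '-0.46/-0.84/-0.40/-0.44']
```

Request:
move_arm(
  rows="0 0 0 0 0 -0.02 0; 0 0 0 0 0 -0.03 0; 0 -4 0 -0.01 0 -0.02 0; 0 -8 0 -0.01 0 0 0; 0 -8 0 0 0 0 0; 0 -8 0 0 0 0 0; 0 -5 0 0 0 0 0; 0 0 0 0 0 0 0",
)

```text
t: 14.12
eef_pos: [0.5432, 0.0248, 0.2594]
ee_rot: [3.137, -0.005, -0.022]
force: [0.1, -0.6, -0.6]
width: 0.0004
gripper_force: 0.0
```

Run:
```python
from plan import *
plan([]);print(arm.get_state()["force"]);lid()
q,d=arm.grab_frame("top");W=world("top",d);a=q.astype(int)
m=(a[...,2]-a[...,0]>70)&(a[...,1]-a[...,0]>60)&(W[...,2]>.19)&(W[...,2]<.27)&(abs(W[...,1]-.03)<.1);print("tape",W[m].min(0),W[m].max(0))
```

```text
now [0.5432 0.0248 0.2594] lean 0.27 tool [[1.0, -0.022, 0.005], [-0.022, -1.0, -0.005], [0.005, 0.004, -1.0]] q [ 0.41  0.12 -0.25  0.01 -1.2   1.14]
[ 0.14890011 -0.56496538 -0.6402127 ]
1396 lid angle 49.52822527084959 [ 0.461 -0.038  0.05 ] [0.599 0.098 0.196]
tape [ 0.65315736 -0.00937483  0.2102494 ] [0.68953936 0.06096017 0.24445617]
```

Request:
move_arm(
  rows="0 0 0 0.02 0 0.02 0; 0 0 0 0 0 0.03 0; 0 0 0 0 0 0.025 0; 0 0 0 0 0 0.025 0; 0 0 0 0 0 0.025 0; 0 0 0 0 0 0.02 0; 0 0 0 0 0 0 0; 0 0 0 0 0 0 0",
)

```text
t: 15.22
eef_pos: [0.566, 0.0188, 0.1178]
ee_rot: [3.131, -0.013, -0.025]
force: [-0.7, -0.6, 0.1]
width: 0.0005
gripper_force: 0.0
```

Run:
```python
from plan import *
plan([]);print(arm.get_state()["force"]);lid()
```

```text
now [0.566  0.0188 0.1178] lean 0.72 tool [[1.0, -0.025, 0.013], [-0.025, -1.0, -0.011], [0.013, 0.01, -1.0]] q [ 0.39  0.28 -0.4   0.02 -0.88  1.15]
[-0.69649252 -0.55695715  0.115702  ]
1182 lid angle 24.608727404191956 [ 0.463 -0.037  0.047] [0.676 0.11  0.175]
```

Request:
move_arm(
  rows="0 0 0 -0.003 0 0.015 0; 0 0 0 0 0 0.015 0; 0 0 0 0 0 0.011 0; 0 0 0 0 0 0 0",
)

```text
t: 15.78
eef_pos: [0.5629, 0.0172, 0.0742]
ee_rot: [3.129, -0.009, -0.026]
force: [-0.6, 0.0, 0.9]
width: 0.0003
gripper_force: 0.0
```

Run:
```python
from plan import *
plan([]);print(arm.get_state()["force"]);lid()
from kin import *
q=np.array([.41,.12,-.25,.01,-1.2,1.14-np.pi])
yaw=R.from_euler
for psi in (10,14,18):
  F=np.array([.637,.027,.066]);qq=q.copy();out=[]
  for back,ph in ((.16,0),(.16,10),(.16,20),(.16,30),(.16,40),(.16,50),(.12,50),(.08,50),(.04,50),(.0,50),(-.013,50)):
    T=target(np.radians(ph),np.radians(psi),np.pi);t50=target(np.radians(50),np.radians(psi),np.pi)[:,2]
    qq,e=ik(F-back*t50,T,qq);out.append((back,ph,(F-back*t50).round(3).tolist(),qq.round(2).tolist(),"ok" if e<2e-3 else round(e,3)))
  print(psi,*out,sep="\n")
```

```text
now [0.5629 0.0172 0.0742] lean 0.5 tool [[1.0, -0.026, 0.009], [-0.026, -1.0, -0.013], [0.009, 0.013, -1.0]] q [ 0.39  0.33 -0.45  0.02 -0.79  1.14]
[-0.61676051  0.00303394  0.90135511]
970 lid angle 4.956161958149411 [ 0.465 -0.039  0.047] [0.653 0.108 0.131]
10
(0.16, 0, [0.516, 0.006, 0.169], [0.39, 0.15, -0.43, -0.0, -0.99, -1.79], 'ok')
(0.16, 10, [0.516, 0.006, 0.169], [0.42, 0.05, -0.59, 0.06, -0.77, -1.86], 'ok')
(0.16, 20, [0.516, 0.006, 0.169], [0.46, -0.04, -0.78, 0.2, -0.51, -2.01], 'ok')
(0.16, 30, [0.516, 0.006, 0.169], [0.42, -0.11, -1.0, 0.51, -0.21, -2.28], np.float64(0.019))
(0.16, 40, [0.516, 0.006, 0.169], [0.37, -0.12, -1.0, 0.22, -0.03, -1.95], np.float64(0.115))
(0.16, 50, [0.516, 0.006, 0.169], [0.16, -0.1, -0.73, -1.06, -0.05, -0.5], np.float64(0.047))
(0.12, 50, [0.546, 0.011, 0.143], [0.16, 0.0, -0.67, -1.12, -0.02, -0.44], np.float64(0.014))
(0.08, 50, [0.577, 0.016, 0.117], [-0.03, 0.1, -0.59, -1.45, -0.16, 0.01], 'ok')
(0.04, 50, [0.607, 0.022, 0.092], [-0.16, 0.21, -0.56, -1.71, -0.26, 0.36], 'ok')
(0.0, 50, [0.637, 0.027, 0.066], [-0.23, 0.31, -0.54,
[... 1267 characters left out ...]
0.55, -1.66], 'ok')
(0.16, 30, [0.52, -0.011, 0.169], [0.38, -0.09, -0.86, 0.12, -0.27, -1.74], 'ok')
(0.16, 40, [0.52, -0.011, 0.169], [0.35, -0.11, -0.96, 0.05, -0.02, -1.65], np.float64(0.025))
(0.16, 50, [0.52, -0.011, 0.169], [0.27, -0.11, -0.8, -0.63, -0.02, -0.91], np.float64(0.019))
(0.12, 50, [0.55, -0.001, 0.143], [-0.09, 0.03, -0.6, -1.23, -0.32, -0.09], 'ok')
(0.08, 50, [0.579, 0.008, 0.117], [-0.14, 0.13, -0.56, -1.39, -0.35, 0.12], 'ok')
(0.04, 50, [0.608, 0.018, 0.092], [-0.18, 0.23, -0.52, -1.53, -0.37, 0.29], 'ok')
(0.0, 50, [0.637, 0.027, 0.066], [-0.21, 0.32, -0.49, -1.65, -0.39, 0.44], 'ok')
(-0.013, 50, [0.646, 0.03, 0.058], [-0.21, 0.35, -0.47, -1.69, -0.4, 0.49], 'ok')
```

Run:
```python
from kin import *
F=np.array([.637,.027,.066]);t15=target(np.radians(50),np.radians(15),np.pi)[:,2]
for px in ([.53,.0,.19],[.55,-.01,.15]):
  px=np.array(px);q=np.array([.39,.15,-.43,0,-.99,-1.2])
  for ph,psi in ((0,40),(10,40),(20,40),(30,40),(40,40),(50,40),(50,33),(50,26),(50,20)):
    q,e=ik(px,target(np.radians(ph),np.radians(psi),np.pi),q);print(px,ph,psi,q.round(2).tolist(),"ok" if e<2e-3 else round(e,3))
  for b in (.09,.06,.03,0):
    q,e=ik(F-b*t15,target(np.radians(50),np.radians(15),np.pi),q);print(b,(F-b*t15).round(3),q.round(2).tolist(),"ok" if e<2e-3 else round(e,3))
```

```text
[0.53 0.   0.19] 0 40 [0.37, 0.16, -0.37, -0.0, -1.04, -1.24] ok
[0.53 0.   0.19] 10 40 [0.32, 0.08, -0.44, -0.08, -0.89, -1.15] ok
[0.53 0.   0.19] 20 40 [0.25, 0.02, -0.49, -0.22, -0.75, -0.99] ok
[0.53 0.   0.19] 30 40 [0.15, -0.01, -0.5, -0.44, -0.67, -0.73] ok
[0.53 0.   0.19] 40 40 [-0.03, -0.0, -0.47, -0.75, -0.69, -0.35] ok
[0.53 0.   0.19] 50 40 [-0.27, 0.04, -0.46, -1.06, -0.8, 0.07] ok
[0.53 0.   0.19] 50 33 [-0.2, -0.01, -0.52, -1.07, -0.66, -0.04] ok
[0.53 0.   0.19] 50 26 [-0.09, -0.06, -0.58, -1.03, -0.48, -0.22] ok
[0.53 0.   0.19] 50 20 [0.1, -0.11, -0.66, -0.88, -0.25, -0.55] ok
0.09 [0.57  0.009 0.124] [-0.09, 0.09, -0.58, -1.37, -0.27, 0.02] ok
0.06 [0.593 0.015 0.105] [-0.14, 0.17, -0.55, -1.51, -0.31, 0.2] ok
0.03 [0.615 0.021 0.085] [-0.18, 0.24, -0.53, -1.62, -0.34, 0.35] ok
0 [0.637 0.027 0.066] [-0.21, 0.31, -0.5, -1.73, -0.36, 0.49] ok
[ 0.55 -0.01  0.15] 0 40 [0.34, 0.23, -0.38, 0.0, -0.96, -1.21] ok
[ 0.55 -0.01  0.15] 10 40 [0.29, 0.16, -0.45, -0.1, -0.81, -1.1] ok
[ 0.55 -0.01  0.15] 20 40 [0.21, 0.11, -0.48, -0.25, -0.68, -0.91] ok
[ 0.55 -0.01  0.15] 30 40 [0.1, 0.09, -0.48, -0.51, -0.62, -0.61] ok
[ 0.55 -0.01  0.15] 40 40 [-0.09, 0.1, -0.45, -0.83, -0.66, -0.2] ok
[ 0.55 -0.01  0.15] 50 40 [-0.31, 0.15, -0.45, -1.14, -0.8, 0.21] ok
[ 0.55 -0.01  0.15] 50 33 [-0.27, 0.11, -0.5, -1.17, -0.67, 0.14] ok
[ 0.55 -0.01  0.15] 50 26 [-0.21, 0.06, -0.54, -1.2, -0.53, 0.04] ok
[ 0.55 -0.01  0.15] 50 20 [-0.13, 0.03, -0.58, -1.2, -0.39, -0.08] ok
0.09 [0.57  0.009 0.124] [-0.09, 0.09, -0.58, -1.37, -0.27, 0.02] ok
0.06 [0.593 0.015 0.105] [-0.14, 0.17, -0.55, -1.51, -0.31, 0.2] ok
0.03 [0.615 0.021 0.085] [-0.18, 0.24, -0.53, -1.62, -0.34, 0.35] ok
0 [0.637 0.027 0.066] [-0.21, 0.31, -0.5, -1.73, -0.36, 0.49] ok
```

Request:
move_arm(
  rows="0 0 0 0 0 -0.03 0; 0 0 0 -0.01 0 -0.04 0; 0 0 0 -0.025 0.01 -0.04 0; 0 0 10.6 0 0 -0.015 0; 0 0 10.6 0 0 0 0; 0 0 10.6 0 0 0 0; 0 0 10.6 0 0 0 0; 0 0 10.6 0 0 0 0",
)

```text
t: 16.82
eef_pos: [0.5273, 0.01, 0.2009]
ee_rot: [-3.138, -0.016, -0.957]
force: [0.8, 0.1, -0.2]
width: 0.0002
gripper_force: 0.0
```

Request:
move_arm(
  rows="0 0 10.6 0 0 0 0; 0 0 10.6 0 0 0 0; 0 0 10.6 0 0 0 0; 0 0 10.6 0 0 0 0; 0 0 10.6 0 0 0 0; 0 0 10.6 0 0 0 0; 0 0 10.6 0 0 0 0; 0 0 10.6 0 0 0 0",
)

```text
t: 17.82
eef_pos: [0.5272, 0.01, 0.2008]
ee_rot: [-3.125, 0.002, -2.437]
force: [0.1, -0.9, -0.7]
width: 0.0005
gripper_force: 0.0
```

```bash
cat > mv.py <<'E'
from kin import *
def go(wps):
    "wps: (pos, lean, psi); prints turn (deg) and shift in tool axes for each"
    s=arm.get_state();M=R.from_euler("xyz",s["ee_rot"]).as_matrix();p=s["eef_pos"];print("now",p.round(4),"lean/psi",np.degrees([np.arccos(-M[2,2]),np.arctan2(M[1,2],M[0,2])]).round(1),"q",s["q"].round(2),"F",s["force"].round(1),s["t"])
    for P,ph,psi in wps:
        T=target(np.radians(ph),np.radians(psi),np.pi)
        print(ph,psi,np.round(P,3),"turn",np.degrees(R.from_matrix(M.T@T).as_rotvec()).round(1),"shift",(M.T@(np.array(P)-p)).round(4));M,p=T,np.array(P)
E
python3 - <<'E'
from mv import *
from plan import lid
P=[.54,-.005,.175]
go([(P,0,40),(P,10,40),(P,20,40),(P,30,40)]);lid()
E
```

```text
now [0.5272 0.01   0.2008] lean/psi [  1. -44.] q [ 0.4   0.13 -0.38  0.02 -1.05 -1.28] F [ 0.1 -0.9 -0.7] 17.825
0 40 [ 0.54  -0.005  0.175] turn [-1.   0.1  0.4] shift [ 0.     -0.0193  0.0262]
10 40 [ 0.54  -0.005  0.175] turn [  0. -10.   0.] shift [0. 0. 0.]
20 40 [ 0.54  -0.005  0.175] turn [ -0. -10.   0.] shift [0. 0. 0.]
30 40 [ 0.54  -0.005  0.175] turn [  0. -10.  -0.] shift [0. 0. 0.]
1017 lid angle 4.0755603026116844 [ 0.465 -0.038  0.047] [0.653 0.096 0.064]
```

Request:
move_arm(
  rows="-1 0 0 0 -0.019 0.026 0; 0 -8 0 0 0 0 0; 0 -8 0 0 0 0 0; 0 -8 0 0 0 0 0; 0 -8 0 0 0 0 0; 0 -9 0 0 0 0 0; 0 -9 0 0 0 0 0; 0 0 0 0 0 0 0",
)

```text
t: 18.88
eef_pos: [0.5332, -0.0077, 0.1686]
ee_rot: [3.119, 0.788, -2.446]
force: [0.2, -1.2, 0.5]
width: 0.0004
gripper_force: 0.0
```

Run:
```python
from mv import *
t=target(np.radians(50),np.radians(15),np.pi)[:,2];F=np.array([.637,.027,.068]);P=[.545,-.005,.16]
go([(P,50,33),(P,50,26),(P,50,20),(F-.09*t,50,15),(F-.045*t,50,15),(F,50,15)])
```

```text
now [ 0.5332 -0.0077  0.1686] lean/psi [45.2 41.7] q [-0.2   0.08 -0.45 -0.96 -0.77 -0.03] F [ 0.2 -1.2  0.5] 18.875
50 33 [ 0.545 -0.005  0.16 ] turn [ 6.4 -4.9  4.6] shift [-0.0014 -0.0058  0.0136]
50 26 [ 0.545 -0.005  0.16 ] turn [5.4 0.  4.5] shift [0. 0. 0.]
50 20 [ 0.545 -0.005  0.16 ] turn [4.6 0.  3.9] shift [0. 0. 0.]
50 15 [0.57  0.009 0.126] turn [3.8 0.  3.2] shift [0.0077 0.0046 0.0439]
50 15 [0.604 0.018 0.097] turn [0. 0. 0.] shift [0.    0.    0.045]
50 15 [0.637 0.027 0.068] turn [0. 0. 0.] shift [-0.    -0.     0.045]
```

Request:
move_arm(
  rows="6.4 -5 4.6 -0.0015 -0.006 0.0135 0; 5.4 0 4.5 0 0 0 0; 4.6 0 3.9 0 0 0 0; 3.8 0 3.2 0 0 0 0; 0 0 0 0 0 0 0; 0 0 0 0 0 0 0",
)

```text
t: 19.62
eef_pos: [0.5459, -0.0005, 0.1614]
ee_rot: [-3.14, 0.875, -2.869]
force: [0.0, 0.7, -0.0]
width: 0.0005
gripper_force: 0.0
```

Run:
```python
from mv import *
t=target(np.radians(50),np.radians(15),np.pi)[:,2];F=np.array([.633,.026,.086])
go([(F-.08*t,50,15),(F-.04*t,50,15),(F,50,15),([.635,.027,.078],50,15),([.636,.027,.063],50,15)])
```

```text
now [ 5.459e-01 -5.000e-04  1.614e-01] lean/psi [50.1 15.5] q [ 0.09 -0.03 -0.65 -1.01 -0.16 -0.45] F [ 0.   0.7 -0. ] 19.625
50 15 [0.574 0.01  0.137] turn [0.4 0.1 0.4] shift [-0.0007  0.0028  0.0382]
50 15 [0.603 0.018 0.112] turn [0. 0. 0.] shift [0.   0.   0.04]
50 15 [0.633 0.026 0.086] turn [0. 0. 0.] shift [0.   0.   0.04]
50 15 [0.635 0.027 0.078] turn [0. 0. 0.] shift [0.0047 0.0004 0.0068]
50 15 [0.636 0.027 0.063] turn [0. 0. 0.] shift [ 0.0109 -0.0003  0.0104]
```

Request:
move_arm(
  rows="0 0 0 0 0.003 0.019 0; 0 0 0 0 0 0.019 0; 0 0 0 0 0 0.02 0; 0 0 0 0 0 0.02 0; 0 0 0 0 0 0.02 0; 0 0 0 0 0 0.02 0; 0 0 0 0 0 0 0; 0 0 0 0 0 0 0",
)

```text
t: 20.62
eef_pos: [0.6322, 0.023, 0.0851]
ee_rot: [3.141, 0.875, -2.878]
force: [-1.4, -0.6, -0.1]
width: 0.0004
gripper_force: 0.0
```

Run:
```python
from mv import *
from plan import lid
go([([.635,.027,.078],50,15),([.636,.027,.070],50,15),([.636,.027,.063],50,15)])
q=lid();cv2.imwrite("pics/s4.png",cv2.resize(q[120:240,220:380],(640,480)))
```

```text
now [0.6322 0.023  0.0851] lean/psi [50.1 15.2] q [-0.16  0.26 -0.49 -1.61 -0.32  0.32] F [-1.4 -0.6 -0.1] 20.625
50 15 [0.635 0.027 0.078] turn [0.1 0.1 0.1] shift [0.003  0.0031 0.0074]
50 15 [0.636 0.027 0.07 ] turn [0. 0. 0.] shift [ 0.0055 -0.0003  0.0059]
50 15 [0.636 0.027 0.063] turn [0. 0. 0.] shift [0.0054 0.     0.0045]
914 lid angle 4.060806284464451 [ 0.465 -0.036  0.047] [0.652 0.097 0.119]
```

View pics/s4.png

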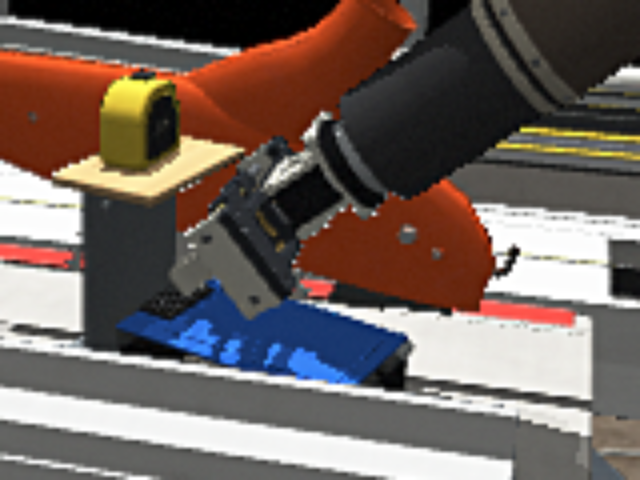

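The leaned fingertips are over the black pad at (175,295), clear of the ledge edge at (240,150), and the lid is almost down at (300,335). I press straight down.

Request:
move_arm(
  rows="0 0 0 0.003 0.003 0.0075 0; 0 0 0 0.0038 0 0.0032 0; 0 0 0 0 0 0 0",
)

```text
t: 21.05
eef_pos: [0.6358, 0.0287, 0.075]
ee_rot: [3.141, 0.878, -2.876]
force: [-1.8, 0.3, 7.0]
width: 0.0006
gripper_force: 3.2
```

Request:
move_arm(
  rows="0 0 0 0.0023 0 0.0019 0; 0 0 0 0 0 0 0",
)

```text
t: 21.3
eef_pos: [0.636, 0.0287, 0.0723]
ee_rot: [-3.141, 0.879, -2.875]
force: [-0.0, 0.4, 5.3]
width: 0.0005
gripper_force: 2.4
```

Request:
move_arm(
  rows="0 0 0 0.0023 0 0.0019 0; 0 0 0 0 0 0 0",
)

```text
t: 21.55
eef_pos: [0.6346, 0.0283, 0.0674]
ee_rot: [3.141, 0.875, -2.876]
force: [-1.7, 0.4, 0.2]
width: 0.0006
gripper_force: 0.0
```

Request:
move_arm(
  rows="0 0 0 0.0023 0 0.0019 0; 0 0 0 0 0 0 0",
)

```text
t: 21.8
eef_pos: [0.635, 0.0284, 0.0641]
ee_rot: [3.14, 0.875, -2.877]
force: [-1.7, 0.0, 4.0]
width: 0.0004
gripper_force: 1.6
```

Request:
move_arm(
  rows="0 0 0 0.0015 0 0.0013 0; 0 0 0 0 0 0 0",
)

```text
t: 22.05
eef_pos: [0.6352, 0.0285, 0.0625]
ee_rot: [3.14, 0.875, -2.877]
force: [-2.8, -0.4, 7.7]
width: 0.0007
gripper_force: 3.8
```

Request:
move_arm(
  rows="0 0 0 0.0023 0 0.0019 0; 0 0 0 0 0 0 0",
)

```text
t: 22.3
eef_pos: [0.6355, 0.0286, 0.0614]
ee_rot: [3.141, 0.879, -2.875]
force: [-15.1, -4.1, 24.2]
width: 0.0005
gripper_force: 12.1
```

Request:
move_arm(
  rows="0 0 0 0.0015 0 0.0013 0; 0 0 0 0 0 0 0; 0 0 0 0 0 0 0",
)

```text
t: 22.68
eef_pos: [0.6356, 0.0287, 0.0609]
ee_rot: [-3.141, 0.881, -2.874]
force: [-22.9, -6.2, 38.6]
width: 0.0006
gripper_force: 18.7
```

It now presses against a hard stop, so the lid is fully down. I back out along the tool axis.

Request:
move_arm(
  rows="0 0 0 -0.004 0 -0.006 0; 0 0 0 0 0 -0.02 0; 0 0 0 0 0 -0.03 0; 0 0 0 0 0 -0.03 0; 0 0 0 0 0 -0.03 0; 0 0 0 0 0 0 0; 0 0 0 0 0 0 0",
)

```text
t: 23.55
eef_pos: [0.5517, 0.0063, 0.1344]
ee_rot: [3.141, 0.875, -2.876]
force: [0.0, -0.1, 0.8]
width: 0.0003
gripper_force: 0.0
```

Run:
```python
from mv import *
from plan import lid
go([]);q=lid()
t,d=arm.grab_frame("top");W=world("top",d);a=t.astype(int)
m=(a[...,2]-a[...,0]>70)&(a[...,1]-a[...,0]>60)&(W[...,2]>.19)&(W[...,2]<.27)&(abs(W[...,1]-.03)<.1);print("tape",W[m].min(0),W[m].max(0))
cv2.imwrite("pics/s5.png",np.hstack([cv2.resize(q[120:240,220:380],(400,300)),cv2.resize(t,(400,300))]))
```

```text
now [0.5517 0.0063 0.1344] lean/psi [50.1 15.3] q [-0.06  0.04 -0.61 -1.3  -0.26 -0.07] F [ 0.  -0.1  0.8] 23.55
917 lid angle -0.2190075852604864 [ 0.465 -0.039  0.046] [0.652 0.096 0.053]
tape [ 0.65302439 -0.00910305  0.21088901] [0.68893486 0.05929348 0.24488366]
```

View pics/s5.png

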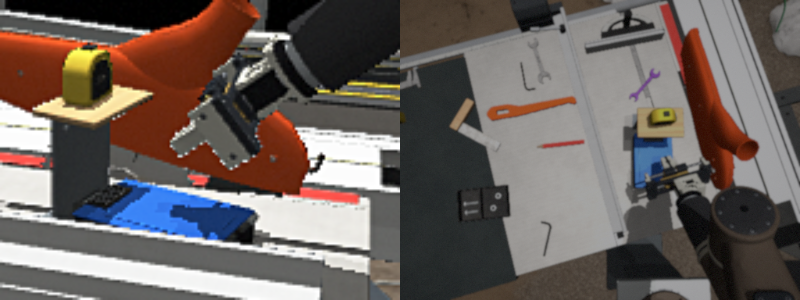

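The lid is flat and shut at (165,210), with a measured angle of about 0°. The tape is at (88,75), unmoved. The pencil at (560,144) and hex key at (546,237) are in place, and the gripper touches nothing.

```bash
python3 -c "
from station import arm
print(arm.job_done())"
```

```text
the job is handed in; nothing more can be done
None
```

The nearest spanner was laid flat in the case, the lid pressed down by its pad until it clicked shut (measured about 0°), the other items were left where they were, and the job was handed in at about 24 s; no verdict was returned.

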